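Sweep the dressing left-overs into the waste tray

TASK

The dressing change is over: with the closed fingers, sweep the gauze packet and both tape rolls across the cabinet top, over the sloping lip and through the open front of the waste tray, until each lies flat and wholly inside it. They are contaminated, so only push them gently along the surface: never pinch, pick up or lift one. Leave the two suction electrodes and the small alcohol bottle standing where they are.

Things in the scene. Friction and masses are not known exactly. Their poses are not given: they have to be found in the camera images.
- waste_tray: fixed sheet-steel tray, front open. Origin: cabinet top (z = 0) under the centre of its floor; x points from open front to back wall, y left. Inside x -65 to +65 mm, y -110 to +110 mm; floor at z = 2 mm; 3 mm side and back walls, rim at z = 33 mm. Open front at x = -65 mm, full width; a smooth lip slopes from z = 0 at x = -86 mm to 2 mm. At the far side, front toward the robot.
- gauze_pack: flat white gauze packet, stiff, 59 mm (its x) by 83 mm (its y), 12 mm high, 20 g, lying loose on the top in front of the tray with its long way (its y) pointing roughly into the tray; origin: centre of its underside, z up. It starts in one of three places side by side, with the rolls in the other two.
- large_roll: the larger tape roll, white, lying flat: 50 mm across, 26 mm high, 30 g, loose; origin: centre of its underside, z up
- small_roll: the smaller tape roll, beige with a blue inner ring, lying flat: 44 mm across, 19 mm high, 30 g, loose; origin: centre of its underside, z up
- gauze_corner0 (a point): corner of the gauze packet's underside, at x = -29.5 mm, y = -41.5 mm in the packet's frame
- gauze_corner1 (a point): corner of the gauze packet's underside, at x = -29.5 mm, y = 41.5 mm in the packet's frame
- gauze_corner2 (a point): corner of the gauze packet's underside, at x = 29.5 mm, y = -41.5 mm in the packet's frame
- gauze_corner3 (a point): corner of the gauze packet's underside, at x = 29.5 mm, y = 41.5 mm in the packet's frame
- electrode_left: bystander: chest suction electrode, dark rubber bulb on a metal cup, 32 mm across, 45 mm high, standing loose on the robot's side of the things to sweep, the left one of two; origin: centre of its underside, z up
- electrode_right: bystander: a like suction electrode, 32 mm across, 45 mm high, the right one of two; origin: centre of its underside, z up
- alcohol_bottle: bystander: small alcohol bottle with a flip cap, 41 mm across, 92 mm high, standing loose at the near left corner of the top; origin: centre of its underside, z up. Fixed clutter along the left and right edges of the top: pump bottle 187 mm high (far left), thermometer 13 mm (left), carton 77 mm (far right), paste tube 24 mm (near right)

How it is judged:
By the outcome, as a careful person would: the job done as asked, in the order asked, and still so for the second after the job is handed in, with the robot touching nothing.
It also fails if it takes over 72 s, if anything falls off the work surface, if the arm or the gripper's body presses on something with over 40 N, if the wrist force passes 120 N, or if a joint passes its speed limit or range.

ROBOT

A 7-joint arm with a two-finger parallel gripper is mounted at the origin on a cart in front of the work surface, level with it; the furniture and walls round the work are solid. World frame = base frame: x ahead of the robot, y to its left, z up, the work surface at z = 0. Lengths are in m, angles in rad, forces in N, time in s.
With the tool pointing down it reaches from about 0.425 to 0.825 m from the base axis. Payload 3.6 kg.
Tool frame: the origin (TCP) lies at the very end of the fingers, on their centre line; the grasp point (between the pads) lies 19 mm behind it (hold_point_z is the distance from the TCP to the grasp point, in m); z points along the fingers, y is the line along which they close (so a half turn about z gives the same grasp; the last joint's range is limited). The gripper opens to 85 mm and grips with 20 to 120 N. Pads are 22 mm wide; open, the fingers measure 114 mm over their backs; the gripper's body (76 mm by 85 mm) begins 54 mm behind the grasp point. The pads swing forward as they close: fully open they stand 13 mm farther back than shut.
Start: joints at [1.105, 0.615, -0.013, 1.423, 0.008, 1.103, -0.04], TCP at [0.276, -0.588, 0.199] pointing down, gripper open.
Joint ranges: [-3.12, 3.12], [-0.3, 2.06], [-1.34, 1.32], [0.26, 2.42], [-1.36, 4.5], [0.01, 1.98], [-2.84, 2.84]. Speed limits (rad/s): [2.79, 2.79, 3.14, 3.14, 3.14, 3.14, 3.14].

INTERFACE

Orientations are given as a unit quaternion [w, x, y, z].
In Python, from bench import * gives the robot as it stands.
- The arm moves only by the tool jog_arm, never from a script. Its argument "steps" is text: rows parted by semicolons, each of 7 numbers parted by spaces: the closure, from -1 (fully open) to 1 (shut), then the shift along the tool's x, y, z normalised to -1 to 1, where 1 is 0.2 m, then the turn, a rotation vector about the tool's x, y, z normalised to -1 to 1, where 1 is pi rad. In form: hand x y z rx ry rz; .... A call has exactly 5 rows; each row is the pose to reach, as a shift and turn from the pose commanded when the call began, along the tool's axes at that moment, turning the shorter way round; what a row does not reach only later rows make up. A row lasts 1/8 s, in which the tool goes at most 62.5 mm and 10.7 degrees, less where a joint would pass 70% of its speed; a pose out of reach is approached as far as the arm can. A call with a number of a shift or a turn outside -1 to 1 is refused whole. A call with a gripper value outside its range is refused whole. The fingers move at their own pace and stop on an object; "grip_force" is the grip in N (left out, the last holds). Time passes only in rows, so rows that repeat a pose let the fingers close, or fill a call up. It gives the time, the measured TCP pose, the force, the opening and the grip force at its end, in the units of the state.
- get_obs(): the state, without advancing time (a new reading comes with each control period).
- camera(name): name is "side" or "top" or "wrist"; returns (picture, depth): 480x640x3 uint8, red, green, blue; 480x640 float32, m along the optical axis (not along the pixel's ray), 0 where there is no reading.
- calibration(name): a dict with "fx", "fy", "cx", "cy" (pixels), "dist_coeffs" ([k1, k2, p1, p2, k3] as OpenCV has them; the pictures are not rectified), "world_to_cam" (4x4, takes a point from world to camera coordinates); the wrist camera has in their place "T_tool_cam" (4x4, takes a point from camera to tool coordinates, whose origin is the TCP and whose axes are the flange's). Camera axes: x right, y down, z forward; pixel columns grow to the right and rows downward; lengths in m; the calibration is good to about 2 mm. A picture is of the moment at which its call begins: read the wrist's pose just before it. calibration takes no time and is no camera call.
- job_done(): hands the job in; it is judged then, once.
The state is a dict: "time": time; "joint_pos": joint angles; "joint_velocities": joint speeds; "tau": joint torques, N m; "eef_pos": TCP position; "eef_rot": TCP orientation; "wrist_force": force on the tool from outside, world axes, zero at the start; "wrist_torque": the same for the moment, N m; "gripper_width": finger opening in m; "gripper_force": force on a finger pad.
Only numpy, scipy, OpenCV 4.12 (cv2) and the standard library are available. Lean on these libraries where they do the work, as an engineer would, in place of code of your own. Each camera call takes 0.05 s, during which the arm holds its last target. There are 200 camera calls.

## Working session

There is one attempt and no reset: what is moved stays moved. The work goes in short steps, Python scripts to look and compute and a tool call to move; the robot and the scene stay as the last step left them, time stands still between calls to the robot, and variables do not carry over. Pictures are saved under pics/ and viewed, at most 10 in all, crops included, and the job is handed in when it is done.

Besides the shell and the picture viewer there is one more tool, called after "Request:" as name(argument=value, ...), one argument or row to a line, values as JSON. jog_arm: Moves the arm, as the interface text tells. Its arguments: {"type":"object","properties":{"steps":{"type":"string"},"grip_force":{"type":"number"}},"required":["steps"]}

```bash
mkdir -p pics; cat > h.py <<'E'
from bench import *
import numpy as np, cv2
def cloud(name):
    o=get_obs(); im,d=camera(name); c=calibration(name)
    K=np.array([[c['fx'],0,c['cx']],[0,c['fy'],c['cy']],[0,0,1.]])
    v,u=np.mgrid[0:480,0:640]
    p=cv2.undistortPoints(np.stack([u,v],-1).reshape(-1,1,2).astype(np.float64),K,np.array(c['dist_coeffs'],float)).reshape(480,640,2)
    P=np.dstack([p[...,0]*d,p[...,1]*d,d])
    T=np.linalg.inv(np.array(c['world_to_cam']))
    W=P@T[:3,:3].T+T[:3,3]; W[d==0]=np.nan
    return im,d,W
def save(n,im): cv2.imwrite('pics/'+n+'.png',im[...,::-1])
E
python3 - <<'E'
from h import *
o=get_obs(); print({k:np.round(v,3) for k,v in o.items()})
for n in('top','side'):
    im,d,W=cloud(n); save(n+'0',im); np.save(n+'0.npy',W); np.save(n+'0im.npy',im)
    print(n,np.linalg.inv(np.array(calibration(n)['world_to_cam']))[:3].round(3).tolist())
E
```

```text
{'time': np.float64(0.0), 'joint_pos': array([ 1.105,  0.616, -0.013,  1.425,  0.008,  1.103, -0.04 ]), 'joint_velocities': array([-0.001,  0.002,  0.001,  0.001,  0.   ,  0.   ,  0.   ]), 'tau': array([-1.0000e-03, -4.6921e+01,  2.5900e-01, -1.7104e+01,  1.0000e-02,
        1.0000e-02, -0.0000e+00]), 'eef_pos': array([ 0.276, -0.588,  0.198]), 'eef_rot': array([-0.001,  0.976,  0.218, -0.   ]), 'wrist_force': array([0.338, 0.129, 0.237]), 'wrist_torque': array([ 0.01 , -0.055, -0.045]), 'gripper_force': np.float64(0.0), 'gripper_width': np.float64(0.085)}
top [[0.01, -0.992, 0.127, 0.422], [-1.0, -0.013, -0.025, 0.15], [0.026, -0.126, -0.992, 0.871]]
side [[0.912, -0.177, 0.37, 0.177], [-0.41, -0.366, 0.835, -0.559], [-0.013, -0.914, -0.406, 0.399]]
```

View pics/top0.png

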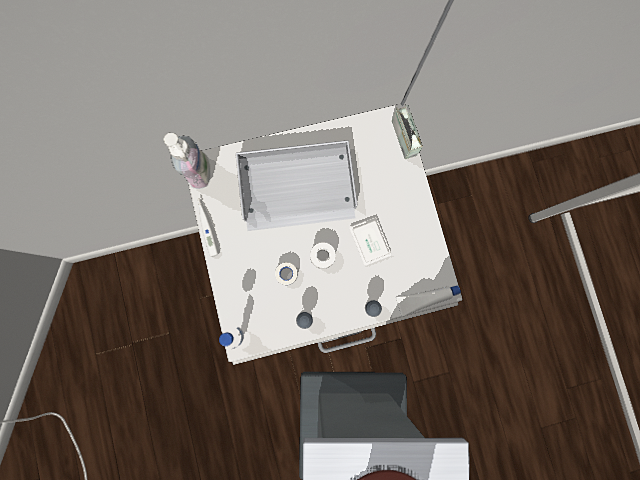

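View pics/side0.png

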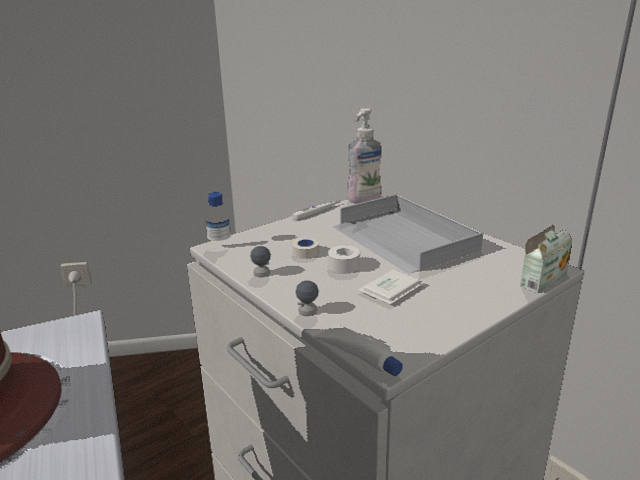

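The top view shows the tray at about (300,185), gauze at (371,241), large roll at (323,255) and small roll at (287,273). The electrodes are at (304,320) and (373,309), and the bottle is at (232,340). The side view agrees.

```bash
cat > m.py <<'E'
from h import *
def seg(W,zlo,zhi,box):
    x,y,z=W[...,0],W[...,1],W[...,2]
    m=(z>zlo)&(z<zhi)&(x>box[0])&(x<box[1])&(y>box[2])&(y<box[3])
    return m.astype(np.uint8)
def comps(W,zlo,zhi,box,mina=25):
    m=seg(W,zlo,zhi,box); n,l,s,c=cv2.connectedComponentsWithStats(m)
    for i in range(1,n):
        if s[i,4]<mina: continue
        p=W[l==i]; r=cv2.minAreaRect((p[:,:2]*1000).astype(np.float32)); cc,rad=cv2.minEnclosingCircle((p[:,:2]*1000).astype(np.float32))
        print('px',c[i].round(),'n',s[i,4],'z95',(np.percentile(p[:,2],95)*1000).round(1),'rect c',np.round(r[0],1),'s',np.round(r[1],1),'a',round(r[2],1),'circ',np.round(cc,1),round(rad,1))
E
python3 - <<'E'
from m import *
for n in('top','side'):
    W=np.load(n+'0.npy')
    print(n,'z at plain spots', [W[a,b].round(4).tolist() for a,b in ([(255,250),(200,385),(185,300),(241,371),(270,420)] if n=='top' else [(330,450),(240,380)])])
    comps(W,.006,.25,(.3,1.0,-.4,.5))
E
```

```text
top z at plain spots [[0.5062, 0.2714, -0.0035], [0.6227, -0.0012, -0.0011], [0.6504, 0.1734, 0.0019], [0.536, 0.0296, 0.0103], [nan, nan, nan]]
px [346.  82.] n 32388 z95 240.7 rect c [774.   39.3] s [ 89.5 931.9] a 15.1 circ [813.8  50. ] 465.9
px [407. 132.] n 984 z95 70.8 rect c [756.  -39.7] s [89.8 30.9] a 18.2 circ [756.4 -41. ] 46.2
px [293. 162.] n 1101 z95 34.1 rect c [655.8 181.2] s [135.9 227.8] a 7.7 circ [654.6 181.7] 130.9
px [207. 232.] n 408 z95 13.5 rect c [561.2 359.8] s [121.8  17.5] a 18.2 circ [561.4 359.1] 60.9
px [370. 241.] n 1030 z95 13.7 rect c [536.6  31.2] s [82.6 58.7] a 21.9 circ [535.8  30. ] 49.0
px [322. 255.] n 419 z95 27.6 rect c [505.3 126.8] s [48.4 49.2] a 45.7 circ [505.8 126.8] 25.0
px [286. 273.] n 286 z95 20.1 rect c [469.  197.4] s [42.8 42.7] a 45.5 circ [469.4 197.9] 22.0
px [429. 298.] n 815 z95 23.9 rect c [426.9 -87.2] s [ 35.2 117.2] a 18.5 circ [425.1 -87.8] 58.7
px [373. 308.] n 218 z95 45.5 rect c [404.2  29.4] s [29.5 30.1] a 44.0 circ [403.7  29.3] 15.9
px [304. 320.] n 220 z95 44.9 rect c [380.3 160.6] s [29.6 29.3] a 45.3 circ 
[... 556 characters left out ...]
 circ [555.6 348.9] 54.2
px [218. 230.] n 424 z95 45.7 rect c [344.9 280.9] s [17.6 38.7] a 80.3 circ [346.2 288. ] 19.4
px [306. 246.] n 384 z95 17.9 rect c [469.6 194.6] s [45.5 41.7] a 66.8 circ [470.5 194.1] 23.2
px [344. 257.] n 671 z95 25.4 rect c [506.3 123.4] s [51.7 47.4] a 64.8 circ [505.9 123.5] 26.2
px [260. 258.] n 429 z95 43.1 rect c [379.1 154.3] s [24.7 30.6] a 65.5 circ [380.  156.4] 15.7
px [392. 285.] n 1023 z95 12.2 rect c [535.4  27.2] s [79.3 59. ] a 22.5 circ [537.1  24.5] 43.8
px [307. 295.] n 546 z95 43.4 rect c [402.8  22.8] s [22.8 29.5] a 67.3 circ [403.7  24.8] 14.9
px [365. 349.] n 1559 z95 23.6 rect c [424.2 -92.9] s [ 34.7 113.7] a 13.4 circ [425.2 -92.3] 57.4
```

Request:
jog_arm(
  steps="1 0.5 -0.23 0 0 0 0.05; 1 1 -0.46 0 0 0 0.097; 1 1 -0.46 0 0 0 0.097; 1 1 -0.46 0 0 0 0.097; 1 1 -0.46 0 0 0 0.097",
  grip_force=20,
)

```text
time: 0.72
eef_pos: [0.4211, -0.4162, 0.1984]
eef_rot: [-0.001, 0.997, 0.071, 0.0]
wrist_force: [-0.9, -1.2, -1.1]
gripper_width: 0.0001
gripper_force: 0.0
```

```bash
cat > p.py <<'E'
from m import *
from scipy.spatial.transform import Rotation as R
A=np.radians(7.7); O=np.array([654.3,179.]); E2=np.array([[np.cos(A),-np.sin(A)],[np.sin(A),np.cos(A)]])
def tray(p): return (np.asarray(p)-O)@E2
def world(t): return O+E2@np.asarray(t,float)
def goto(tx,ty,z,ux=None):
    o=get_obs(); q=o['eef_rot']; r=R.from_quat([q[1],q[2],q[3],q[0]]); M=r.as_matrix()
    w=world((tx,ty)); d=np.array([w[0],w[1],z])/1000-o['eef_pos']
    yaw=np.degrees(np.arctan2(M[1,0],M[0,0]))
    print('t',o['time'],'tray xy',tray(o['eef_pos'][:2]*1000).round(1),'z',(o['eef_pos'][2]*1000).round(1),'yaw',yaw.round(2),'tilt',M[:,2].round(3),'F',o['wrist_force'].round(1),'w',o['gripper_width'].round(3))
    print('rows',(M.T@d/.2).round(3),'rz to tray',round((yaw-7.7)/180,4))
E
python3 -c "
from p import *
goto(-215,-35.6,200)"
```

```text
Traceback (most recent call last):
  File "p.py", line 10, in goto
    print('t',o['time'],'tray xy',tray(o['eef_pos'][:2]*1000).round(1),'z',(o['eef_pos'][2]*1000).round(1),'yaw',yaw.round(2),'tilt',M[:,2].round(3),'F',o['wrist_force'].round(1),'w',o['gripper_width'].round(3))
                                                                                                                                                                                       ^^^^^^^^^^^^^^^^^^^^^^^^
AttributeError: 'float' object has no attribute 'round'
```

```bash
sed -i "s/,'w',o\['gripper_width'\].round(3))/)/" p.py
python3 -c "
from p import *
goto(-215,-35.6,200)"
```

```text
t 0.725 tray xy [-310.8 -558.6] z 198.4 yaw 8.12 tilt [ 0.001  0.003 -1.   ] F [-0.9 -1.2 -1.1]
rows [ 0.498 -2.611 -0.   ] rz to tray 0.0023
```

Request:
jog_arm(
  steps="1 0.2 -0.3 0 0 0 0; 1 0.4 -0.6 0 0 0 0; 1 0.5 -0.9 0 0 0 0; 1 0.5 -1 0 0 0 0; 1 0.5 -1 0 0 0 0",
)

```text
time: 1.35
eef_pos: [0.4906, -0.2058, 0.1987]
eef_rot: [-0.001, 0.998, 0.07, -0.0]
wrist_force: [-0.2, -0.9, 0.1]
gripper_width: 0.0003
gripper_force: 0.0
```

Request:
jog_arm(
  steps="1 0 -0.3 0 0 0 0; 1 0 -0.6 0 0 0 0; 1 0 -0.9 0.2 0 0 0; 1 0 -1 0.4 0 0 0; 1 0 -1 0.5 0 0 0",
)

```text
time: 1.98
eef_pos: [0.4622, -0.0101, 0.0969]
eef_rot: [-0.0, 0.998, 0.068, -0.002]
wrist_force: [0.4, 0.6, 1.1]
gripper_width: 0.0003
gripper_force: 0.0
```

Request:
jog_arm(
  steps="1 0 -0.3 0 0 0 0; 1 0 -0.6 0 0 0 0; 1 0 -0.61 0 0 0 0; 1 0 -0.61 0 0 0 0; 1 0 -0.61 0 0 0 0",
)

```text
time: 2.6
eef_pos: [0.4481, 0.1076, 0.0989]
eef_rot: [0.001, 0.998, 0.064, 0.0]
wrist_force: [0.7, -0.7, -0.2]
gripper_width: 0.0002
gripper_force: 0.0
```

```bash
python3 -c "
from p import *
goto(-215,-35.6,8)
im,d,W=cloud('top'); save('top1',im); comps(W,.006,.2,(.35,.62,0,.3))
im,d,W=cloud('side'); save('side1',im)"
```

```text
t 2.6 tray xy [-213.9  -43.1] z 98.9 yaw 7.4 tilt [ 0.    -0.002 -1.   ] F [ 0.7 -0.7 -0.2]
rows [-0.006 -0.038  0.454] rz to tray -0.0017
px [242. 208.] n 84 z95 33.9 rect c [596.8 285.7] s [46.6  4.5] a 7.4 circ [596.8 285.9] 23.3
px [355. 202.] n 32 z95 34.6 rect c [611.8  63.1] s [16.3  3.6] a 6.0 circ [611.8  63.2] 8.3
px [363. 226.] n 139 z95 13.4 rect c [567.4  43.5] s [16.6 58.7] a 22.7 circ [568.6  44.1] 29.5
px [286. 273.] n 288 z95 19.9 rect c [469.1 197.6] s [42.6 42.6] a 46.1 circ [469.4 197.9] 22.0
px [304. 320.] n 221 z95 45.1 rect c [380.4 160.6] s [29.4 29.3] a 45.4 circ [380.2 160.7] 15.7
px [240. 331.] n 29 z95 47.1 rect c [358.3 280.9] s [17.9  2.3] a 30.8 circ [357.8 281.8] 9.0
px [228. 336.] n 51 z95 92.7 rect c [355.  292.9] s [13.7  8.8] a 89.1 circ [354.9 292.9] 8.1
```

Request:
jog_arm(
  steps="1 -0.005 -0.035 0.15 0 0 0; 1 -0.005 -0.035 0.3 0 0 0; 1 -0.005 -0.035 0.4 0 0 0; 1 -0.005 -0.035 0.455 0 0 0; 1 -0.005 -0.035 0.455 0 0 0",
)

```text
time: 3.32
eef_pos: [0.4454, 0.1167, 0.0076]
eef_rot: [0.0, 0.998, 0.066, -0.0]
wrist_force: [0.3, -0.6, 0.2]
gripper_width: 0.0001
gripper_force: 0.0
```

```bash
python3 -c "
from p import *
goto(-165,-35.6,8)
im,d,W=cloud('side'); save('side2',cv2.resize(im[180:330,180:500],None,fx=2.5,fy=2.5))"
```

```text
t 3.325 tray xy [-215.4  -33.8] z 7.6 yaw 7.61 tilt [-0.001 -0.    -1.   ] F [ 0.3 -0.6  0.2]
rows [ 0.252  0.009 -0.002] rz to tray -0.0005
```

View pics/side2.png

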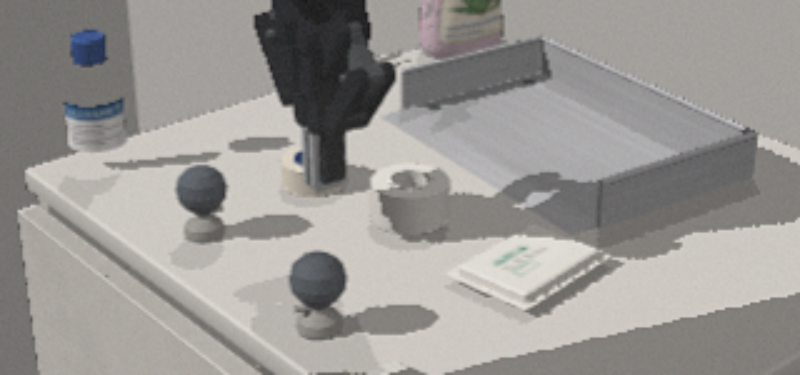

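The closed fingers stand at crop (325,190), behind the large roll at (410,205), and clear of the electrodes and the small roll.

Request:
jog_arm(
  steps="1 0.06 0.009 0 0 0 0; 1 0.12 0.009 0 0 0 0; 1 0.16 0.009 0 0 0 0; 1 0.21 0.009 0 0 0 0; 1 0.26 0.009 0 0 0 0",
)

```text
time: 4.0
eef_pos: [0.4979, 0.1227, 0.008]
eef_rot: [-0.0, 0.998, 0.067, 0.0]
wrist_force: [0.7, 0.2, 0.3]
gripper_width: 0.0002
gripper_force: 0.0
```

```bash
cat >> p.py <<'E'
def look(box=(-240,62,-190,100),zlo=.006):
    # rolls / gauze from the side camera, tray frame, tops fitted by the circle / rectangle of points
    im,d,W=cloud('side'); W=W.copy(); W[...,:2]=((W[...,:2]*1000-O)@E2)/1000
    comps(W,zlo,.06,tuple(b/1000 for b in box),60); return im
E
python3 -c "
from p import *
goto(-115,-35.6,8)
look()"
```

```text
t 4.0 tray xy [-162.5  -34.9] z 8.0 yaw 7.69 tilt [ 0.  0. -1.] F [0.7 0.2 0.3]
rows [ 0.237  0.004 -0.   ] rz to tray -0.0001
px [343. 254.] n 832 z95 55.5 rect c [-155.1  -37.2] s [46.1 49. ] a 68.1 circ [-154.9  -34.8] 26.3
px [449. 250.] n 922 z95 32.0 rect c [  -2.2 -112. ] s [128.4   6.5] a 0.3 circ [  -2.2 -112.6] 64.2
px [306. 246.] n 383 z95 17.9 rect c [-180.8   40.4] s [45.6 41.7] a 59.4 circ [-180.1   39.7] 23.5
px [391. 285.] n 1012 z95 12.2 rect c [-136.  -134.8] s [81.6 56.8] a 13.8 circ [-137.1 -139. ] 45.7
```

```bash
python3 -c "
from p import *
im=look(); save('side3',cv2.resize(im[200:320,260:460],None,fx=4,fy=4))"
```

```text
px [449. 250.] n 923 z95 32.0 rect c [  -2.7 -112.6] s [129.3   7.1] a 0.7 circ [  -2.7 -112.9] 64.7
px [343. 254.] n 836 z95 55.8 rect c [-155.3  -37. ] s [51.6 47.3] a 56.8 circ [-153.3  -37.1] 26.9
px [306. 246.] n 386 z95 17.9 rect c [-181.    39.9] s [44.  43.4] a 41.7 circ [-180.1   40.1] 24.1
px [392. 285.] n 1030 z95 12.3 rect c [-135.6 -135.2] s [82.8 56.1] a 12.5 circ [-136.1 -135.2] 47.2
```

View pics/side3.png

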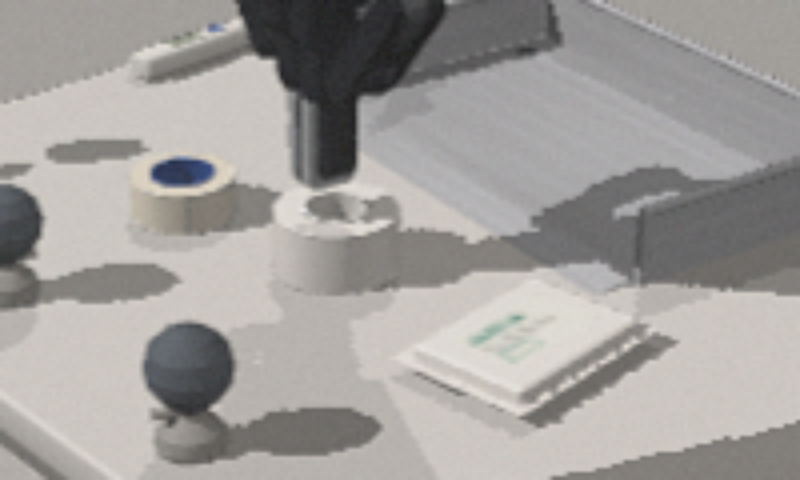

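The crop shows the roll unmoved at (335,240) with the fingers behind it in the view, so I will check where the fingers really are.

```bash
python3 -c "
from p import *
o=get_obs(); print(o['eef_pos'],o['joint_pos'].round(3))
for n in('side','top'):
  im,d,W=cloud(n); Z=W.copy(); Z[...,:2]=((W[...,:2]*1000-O)@E2)
  if n=='side':
    for v in (225,230,235,240,244): print(v,[(Z[v,u].round(3).tolist(), im[v,u].tolist()) for u in (336,341,346)])
  else:
    m=seg(W,.03,.15,(.44,.6,.05,.25))>0; p=Z[m]; print(len(p)); 
    for lo,hi in((.03,.06),(.06,.09),(.09,.12),(.12,.15)):
      q=p[(p[:,2]>lo)&(p[:,2]<hi)]; print(lo,len(q),q[:,:2].min(0).round(),q[:,:2].max(0).round()) if len(q) else 0
" ; sed -n 1,3p /dev/null
```

```text
[0.49896505 0.12284539 0.00800331] [-0.285  0.688  0.002  1.999 -0.003  0.453 -1.718]
225 [([-173.682, -43.005, 0.078], [85, 87, 90]), ([-168.929, -49.432, 0.079], [44, 44, 45]), ([-171.602, -66.886, 0.086], [41, 39, 45])]
230 [([-172.945, -41.75, 0.069], [130, 130, 132]), ([-169.098, -49.65, 0.071], [46, 46, 46]), ([-160.36, -50.045, 0.069], [39, 39, 41])]
235 [([-173.82, -43.021, 0.062], [129, 130, 131]), ([-168.83, -49.198, 0.063], [44, 42, 42]), ([-159.35, -48.546, 0.06], [44, 42, 43])]
240 [([-174.035, -43.258, 0.054], [130, 131, 133]), ([-168.455, -48.58, 0.054], [46, 45, 49]), ([-158.913, -47.905, 0.052], [44, 44, 42])]
244 [([-172.7, -41.082, 0.046], [132, 132, 133]), ([-169.119, -49.566, 0.048], [57, 55, 58]), ([-155.061, -42.143, 0.042], [99, 101, 101])]
99
0.09 4 [-176.   11.] [-176.   16.]
0.12 95 [-177.   12.] [-150.   27.]
```

```bash
python3 -c "
from p import *
im,d,W=cloud('side'); Z=W.copy(); Z[...,:2]=((W[...,:2]*1000-O)@E2); Z[...,2]*=1000
for v in range(240,276,2): print(v,Z[v,341].round(0).tolist(),Z[v,334].round(0).tolist(),im[v,341].tolist())
im,d=camera('wrist'); save('wr',im); print(calibration('wrist')['T_tool_cam'])
"
```

```text
240 [-169.0, -50.0, 55.0] [-175.0, -39.0, 52.0] [45, 41, 46]
242 [-170.0, -51.0, 52.0] [-175.0, -39.0, 49.0] [48, 44, 47]
244 [-169.0, -49.0, 48.0] [-174.0, -37.0, 44.0] [50, 53, 50]
246 [-165.0, -43.0, 41.0] [-127.0, 38.0, -1.0] [109, 110, 108]
248 [-151.0, -22.0, 25.0] [-160.0, -15.0, 25.0] [169, 164, 159]
250 [-151.0, -21.0, 21.0] [-163.0, -20.0, 24.0] [123, 117, 117]
252 [-151.0, -21.0, 18.0] [-169.0, -29.0, 26.0] [123, 120, 117]
254 [-152.0, -23.0, 15.0] [-172.0, -33.0, 25.0] [130, 129, 126]
256 [-165.0, -43.0, 24.0] [-174.0, -37.0, 24.0] [202, 196, 188]
258 [-170.0, -50.0, 25.0] [-177.0, -43.0, 24.0] [200, 194, 187]
260 [-171.0, -53.0, 23.0] [-177.0, -42.0, 20.0] [150, 147, 140]
262 [-170.0, -50.0, 18.0] [-177.0, -42.0, 17.0] [154, 151, 148]
264 [-170.0, -51.0, 15.0] [-178.0, -43.0, 14.0] [153, 149, 146]
266 [-171.0, -53.0, 13.0] [-176.0, -40.0, 8.0] [154, 152, 147]
268 [-171.0, -53.0, 9.0] [-176.0, -41.0, 5.0] [157, 152, 148]
270 [-171.0, -52.0, 5.0] [-177.0, -42.0, 2.0] [155, 150, 144]
272 [-171.0, -53.0, 2.0] [-177.0, -42.0, -1.0] [154, 148, 143]
274 [-171.0, -53.0, -1.0] [-180.0, -46.0, -2.0] [187, 183, 176]
[[ 1.82897897e-04 -9.55687443e-01 -2.94383215e-01  7.58871622e-02]
 [ 9.99999952e-01  1.01462920e-04  2.91902000e-04 -5.00332652e-04]
 [-2.49098095e-04 -2.94383255e-01  9.55687416e-01 -1.75618183e-01]
 [ 0.00000000e+00  0.00000000e+00  0.00000000e+00  1.00000000e+00]]
```

View pics/wr.png

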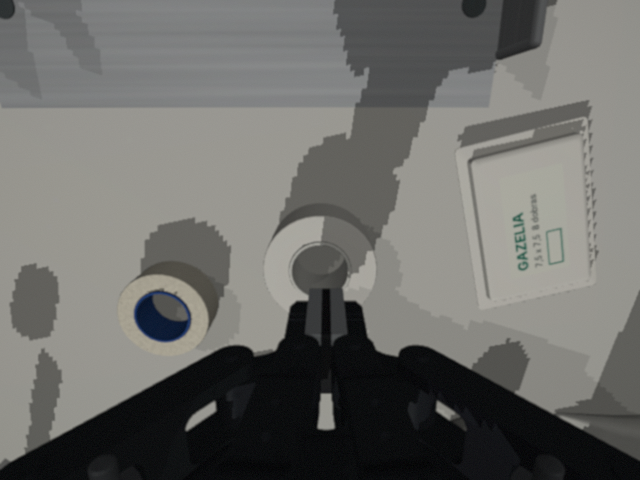

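The wrist view shows the finger ends at (326,295) above the large roll at (320,265). They are hovering over it, so the true tip height is above the reported z. I'll check with the wrist depth.

```bash
cat >> p.py <<'E'
def wcloud():
    o=get_obs(); im,d=camera('wrist'); c=calibration('wrist'); T=np.array(c['T_tool_cam'])
    K=np.array([[c['fx'],0,c['cx']],[0,c['fy'],c['cy']],[0,0,1.]]); v,u=np.mgrid[0:480,0:640]
    p=cv2.undistortPoints(np.stack([u,v],-1).reshape(-1,1,2).astype(float),K,np.array(c['dist_coeffs'],float)).reshape(480,640,2)
    P=np.dstack([p[...,0]*d,p[...,1]*d,d])@T[:3,:3].T+T[:3,3]; P[d==0]=np.nan
    q=o['eef_rot']; M=R.from_quat([q[1],q[2],q[3],q[0]]).as_matrix(); W=P@M.T+o['eef_pos']
    return im,P*1000,W
E
python3 -c "
from p import *
im,P,W=wcloud(); np.set_printoptions(suppress=True)
for u,v in((100,200),(326,293),(318,293),(336,293),(300,306),(355,306),(326,315),(326,340),(285,270),(160,285),(540,250)): print((u,v),'tool',P[v,u].round(1),'tray',tray(W[v,u,:2]*1000).round(1),'z',round(W[v,u,2]*1000,1))
"
```

```text
(100, 200) tool [  37.6 -109.6    7.5] tray [-126.3   74.7] z 0.3
(326, 293) tool [ 12.1  -0.3 -42.1] tray [-151.8  -34.6] z 49.9
(318, 293) tool [ 12.1  -3.3 -42.2] tray [-151.7  -31.6] z 50.0
(336, 293) tool [ 11.8   3.5 -41.7] tray [-152.   -38.4] z 49.5
(300, 306) tool [  7.6 -10.1 -44.1] tray [-156.2  -24.8] z 51.9
(355, 306) tool [  7.8  10.6 -44.5] tray [-156.   -45.5] z 52.3
(326, 315) tool [ 11.7  -0.3 -58.5] tray [-152.1  -34.6] z 66.3
(326, 340) tool [  9.9  -0.3 -71. ] tray [-153.9  -34.6] z 78.8
(285, 270) tool [ 11.7 -18.2 -18.4] tray [-152.1  -16.7] z 26.2
(160, 285) tool [  0.9 -77.8 -10.3] tray [-162.9   42.9] z 18.1
(540, 250) tool [ 15.9 100.9  -3.7] tray [-148.  -135.8] z 11.5
```

The finger ends are really about 35–40 mm above the reported TCP: the wrist and side depth agree, and the roll was not touched. I'll back off, go lower, and verify by depth.

Request:
jog_arm(
  steps="1 -0.15 0 0 0 0 0; 1 -0.28 0 0 0 0 0; 1 -0.28 0 0.05 0 0 0; 1 -0.28 0 0.1 0 0 0; 1 -0.28 0 0.1 0 0 0",
)

```text
time: 4.97
eef_pos: [0.4424, 0.1151, -0.013]
eef_rot: [0.0, 0.998, 0.067, -0.0]
wrist_force: [-0.6, 0.0, 0.1]
gripper_width: 0.0001
gripper_force: 0.0
```

```bash
cat >> p.py <<'E'
def tip():
    im,P,W=wcloud(); m=(abs(P[...,0])<25)&(abs(P[...,1])<25)&(P[...,2]>-75)&(im.max(-1)<110)
    z=[np.nanmax(np.where(m[:,u]&(P[:,u,2]<-20),P[:,u,2],np.nan)) for u in (312,318,326,332,340)]
    print('wrist tip tool z',np.round(z,1))
    o=get_obs(); t=tray(o['eef_pos'][:2]*1000); im,d,W=cloud('side'); Z=W.copy()*1000; Z[...,:2]=(Z[...,:2]-O)@E2
    m=(abs(Z[...,0]-t[0])<20)&(abs(Z[...,1]-t[1])<22)&(Z[...,2]>4)&(Z[...,2]<80); q=Z[m]
    print('side: n',len(q),'zmin pct',np.percentile(q[:,2],[0,2,5]).round(1),'xy',q[q[:,2]<60][:,:2].min(0).round(),q[q[:,2]<60][:,:2].max(0).round())
E
python3 -c "
from p import *
goto(-190,-36,-25)
tip()"
```

```text
t 4.975 tray xy [-218.5  -34.9] z -13.0 yaw 7.67 tilt [-0. -0. -1.] F [-0.6  0.   0.1]
rows [0.143 0.005 0.06 ] rz to tray -0.0002
wrist tip tool z [-37.2 -38.4 -36.2 -37.3 -38.4]
side: n 545 zmin pct [19.  20.8 22.8] xy [-231.  -53.] [-207.  -26.]
```

Request:
jog_arm(
  steps="1 0 0.005 0.03 0 0 0; 1 0 0.005 0.055 0 0 0; 1 0.06 0.005 0.055 0 0 0; 1 0.12 0.005 0.055 0 0 0; 1 0.17 0.005 0.055 0 0 0",
)

```text
time: 5.7
eef_pos: [0.4772, 0.1189, -0.0229]
eef_rot: [-0.0, 0.998, 0.067, 0.001]
wrist_force: [-0.5, -0.3, -0.8]
gripper_width: 0.0002
gripper_force: 0.1
```

Request:
jog_arm(
  steps="1 0.05 0 0 0 0 0; 1 0.1 0 0 0 0 0; 1 0.15 0 0 0 0 0; 1 0.2 0 0 0 0 0; 1 0.2 0 0 0 0 0",
)

```text
time: 6.32
eef_pos: [0.5165, 0.1241, -0.023]
eef_rot: [-0.0, 0.998, 0.067, 0.001]
wrist_force: [0.4, 0.1, 0.3]
gripper_width: -0.0
gripper_force: 0.0
```

```bash
cat >> p.py <<'E'
def rolls(src='wrist'):
    # top faces by height band in tray frame
    if src=='wrist': im,P,W=wcloud()
    else: im,d,W=cloud(src)
    Z=W*1000; Z[...,:2]=(Z[...,:2]-O)@E2
    for nm,lo,hi in(('large',22,32),('small',15,24)):
        m=((Z[...,2]>lo)&(Z[...,2]<hi)&(im.min(-1)>95)&(Z[...,0]>-250)&(Z[...,0]<58)&(abs(Z[...,1])<106)).astype(np.uint8)
        n,l,s,c=cv2.connectedComponentsWithStats(m)
        for i in range(1,n):
            if s[i,4]>150:
                q=Z[l==i][:,:2]; a,b=cv2.minEnclosingCircle(q.astype(np.float32)); lo_,hi_=np.percentile(q,[.5,99.5],axis=0); print(src,nm,s[i,4],np.round(a,1),round(b,1),'bb',lo_.round(),hi_.round())
    return im
E
python3 -c "
from p import *
goto(-110,-36,-25)
rolls(); rolls('side')"
```

```text
t 6.325 tray xy [-143.9  -35.9] z -23.0 yaw 7.67 tilt [ 0.001  0.    -1.   ] F [0.4 0.1 0.3]
rows [0.17 0.   0.01] rz to tray -0.0002
wrist large 11713 [-107.   -34.4] 25.7 bb [-130.  -58.] [-82. -10.]
wrist small 2270 [-177.1   44.6] 22.1 bb [-188.   27.] [-157.   65.]
side large 264 [-112.4  -37.2] 29.1 bb [-136.  -62.] [-85. -15.]
side small 179 [-180.7   41.2] 24.0 bb [-202.   18.] [-159.   62.]
```

Request:
jog_arm(
  steps="1 0.045 -0.01 0 0 0 -0.02; 1 0.09 -0.02 0 0 0 -0.04; 1 0.14 -0.028 0 0 0 -0.056; 1 0.19 -0.037 0 0 0 -0.056; 1 0.24 -0.046 0 0 0 -0.056",
)

```text
time: 7.05
eef_pos: [0.5621, 0.1396, -0.0231]
eef_rot: [-0.0, 0.988, 0.154, -0.0]
wrist_force: [-0.8, -0.6, 1.1]
gripper_width: 0.0002
gripper_force: 0.1
```

```bash
python3 -c "
from p import *
goto(-35,-17,-23)
rolls();rolls('side')"
```

```text
t 7.05 tray xy [-96.7 -26.7] z -23.1 yaw 17.73 tilt [-0.  0. -1.] F [-0.8 -0.6  1.1]
rows [ 0.312  0.006 -0.   ] rz to tray 0.0557
wrist large 12025 [-59.6 -27.8] 25.1 bb [-83. -52.] [-35.  -4.]
side large 265 [-59.5 -29.7] 26.8 bb [-82. -55.] [-35.  -6.]
side small 178 [-181.1   41.3] 23.2 bb [-202.   20.] [-160.   61.]
```

Request:
jog_arm(
  steps="1 -0.06 0 0 0 0 0; 1 -0.06 0.05 0 0 0 0; 1 -0.01 0.05 0 0 0 0; 1 0.04 0.05 0 0 0 0; 1 0.09 0.05 0 0 0 0",
)

```text
time: 7.78
eef_pos: [0.5829, 0.1361, -0.023]
eef_rot: [-0.0, 0.988, 0.155, 0.0]
wrist_force: [-0.8, 0.2, 0.5]
gripper_width: -0.0002
gripper_force: 0.1
```

Request:
jog_arm(
  steps="1 0.05 0 0 0 0 0; 1 0.1 0 0 0 0 0; 1 0.15 0 0 0 0 0; 1 0.2 0 0 0 0 0; 1 0.24 0 0 0 0 0",
)

```text
time: 8.4
eef_pos: [0.6281, 0.1503, -0.0231]
eef_rot: [-0.0, 0.988, 0.154, 0.0]
wrist_force: [-0.3, -0.4, 0.1]
gripper_width: 0.0002
gripper_force: 0.1
```

```bash
python3 -c "
from p import *
goto(-35,-17,-23)
rolls();rolls('side')"
```

```text
t 8.4 tray xy [-29.8 -24.9] z -23.1 yaw 17.76 tilt [ 0.  0. -1.] F [-0.3 -0.4  0.1]
rows [-0.019 -0.043 -0.001] rz to tray 0.0559
wrist large 12285 [  5.2 -14.1] 25.2 bb [-18. -38.] [30. 10.]
side large 157 [  5.8 -20.6] 25.2 bb [-14. -43.] [29. -5.]
side small 177 [-179.3   39.9] 23.5 bb [-202.   18.] [-160.   62.]
```

Request:
jog_arm(
  steps="1 -0.05 0 -0.15 0 0 0; 1 -0.2 -0.1 -0.3 0 0 0; 1 -0.5 -0.27 -0.3 0 0 0.03; 1 -0.8 -0.43 -0.3 0 0 0.056; 1 -0.918 -0.497 -0.3 0 0 0.056",
)

```text
time: 9.12
eef_pos: [0.4186, 0.1891, 0.0373]
eef_rot: [0.0, 0.998, 0.068, -0.001]
wrist_force: [0.6, 0.4, -0.3]
gripper_width: 0.0003
gripper_force: 0.0
```

Request:
jog_arm(
  steps="1 0 0 0 0 0 0; 1 0 0 0 0 0 0; 1 0 0 0.1 0 0 0; 1 0 0 0.2 0 0 0; 1 0 0 0.2 0 0 0",
)

```text
time: 9.75
eef_pos: [0.4232, 0.1879, -0.0041]
eef_rot: [0.0, 0.998, 0.066, -0.001]
wrist_force: [-0.3, -0.4, 0.2]
gripper_width: -0.0001
gripper_force: 0.0
```

```bash
python3 -c "
from p import *
goto(-180,41,-23)
rolls()"
```

```text
t 9.75 tray xy [-227.8   39.8] z -4.1 yaw 7.57 tilt [-0.001 -0.001 -1.   ] F [-0.3 -0.4  0.2]
rows [ 0.239 -0.007  0.094] rz to tray -0.0007
wrist small 2870 [-179.    44.6] 21.8 bb [-200.   43.] [-158.   65.]
```

Request:
jog_arm(
  steps="1 0 -0.017 0.06 0 0 0; 1 0 -0.017 0.1 0 0 0; 1 0.05 -0.017 0.1 0 0 0; 1 0.1 -0.017 0.1 0 0 0; 1 0.15 -0.017 0.1 0 0 0",
)

```text
time: 10.42
eef_pos: [0.4529, 0.1963, -0.0228]
eef_rot: [-0.0, 0.998, 0.067, 0.001]
wrist_force: [0.7, -0.7, -0.6]
gripper_width: -0.0002
gripper_force: 0.1
```

Request:
jog_arm(
  steps="1 0.05 0 0 0 0 0; 1 0.1 0 0 0 0 0; 1 0.15 0 0 0 0 0; 1 0.2 0 0 0 0 0; 1 0.2 0 0 0 0 0",
)

```text
time: 11.05
eef_pos: [0.4925, 0.2016, -0.023]
eef_rot: [-0.0, 0.998, 0.067, 0.001]
wrist_force: [0.7, 0.3, 0.1]
gripper_width: 0.0002
gripper_force: 0.0
```

```bash
python3 -c "
from p import *
goto(-110,43,-23)
rolls()"
```

```text
t 11.05 tray xy [-157.3   44.1] z -23.0 yaw 7.65 tilt [ 0.001  0.001 -1.   ] F [0.7 0.3 0.1]
rows [0.237 0.005 0.   ] rz to tray -0.0003
wrist small 4174 [-122.5   45.5] 21.8 bb [-143.   24.] [-102.   67.]
wrist small 342 [-137.    34.3] 7.9 bb [-142.   28.] [-130.   40.]
```

Request:
jog_arm(
  steps="1 0.05 -0.01 0 0 0 0; 1 0.1 -0.012 0 0 0 0; 1 0.15 -0.012 0 0 0 0; 1 0.2 -0.012 0 0 0 0; 1 0.25 -0.012 0 0 0 0",
)

```text
time: 11.72
eef_pos: [0.5412, 0.2105, -0.023]
eef_rot: [-0.0, 0.998, 0.067, 0.0]
wrist_force: [-0.1, -0.1, 0.1]
gripper_width: 0.0002
gripper_force: 0.1
```

```bash
python3 -c "
from p import *
goto(-110,43,-23)
rolls()"
```

```text
t 11.725 tray xy [-107.8   46.4] z -23.0 yaw 7.67 tilt [ 0.  0. -1.] F [-0.1 -0.1  0.1]
rows [-0.011  0.017 -0.   ] rz to tray -0.0002
wrist large 6723 [  0.  -14.3] 23.8 bb [-17. -37.] [0. 8.]
wrist small 6384 [-77.6  49.1] 25.2 bb [-96.  27.] [-53.  69.]
```

Request:
jog_arm(
  steps="1 0.05 -0.012 0 0 0 0; 1 0.1 -0.014 0 0 0 0; 1 0.15 -0.014 0 0 0 0; 1 0.2 -0.014 0 0 0 0; 1 0.25 -0.014 0 0 0 0",
)

```text
time: 12.4
eef_pos: [0.5903, 0.22, -0.023]
eef_rot: [-0.0, 0.998, 0.067, -0.0]
wrist_force: [0.5, -0.3, 0.2]
gripper_width: 0.0004
gripper_force: 0.1
```

Request:
jog_arm(
  steps="1 0.05 0 0 0 0 0; 1 0.1 0 0 0 0 0; 1 0.14 0 0 0 0 0; 1 0.14 0 0 0 0 0; 1 0.1 0 0 0 0 0",
)

```text
time: 13.02
eef_pos: [0.6094, 0.2226, -0.0231]
eef_rot: [-0.0, 0.998, 0.067, 0.0]
wrist_force: [0.6, -0.4, 0.2]
gripper_width: 0.0002
gripper_force: 0.0
```

```bash
python3 -c "
from p import *
goto(-110,43,-23)
im=rolls();rolls('side'); save('w4',im)"
```

```text
t 13.025 tray xy [-38.6  49.2] z -23.1 yaw 7.67 tilt [ 0.  0. -1.] F [ 0.6 -0.4  0.2]
rows [-0.357  0.031 -0.001] rz to tray -0.0002
wrist large 13439 [  6.6 -14.1] 25.5 bb [-17. -38.] [31. 10.]
wrist small 7372 [ 4.8 50.9] 22.0 bb [-16.  30.] [26. 72.]
wrist small 296 [ 11.4 -22.8] 7.4 bb [  5. -27.] [ 18. -19.]
side large 287 [  5.  -18.4] 26.8 bb [-20. -42.] [30.  8.]
```

View pics/w4.png

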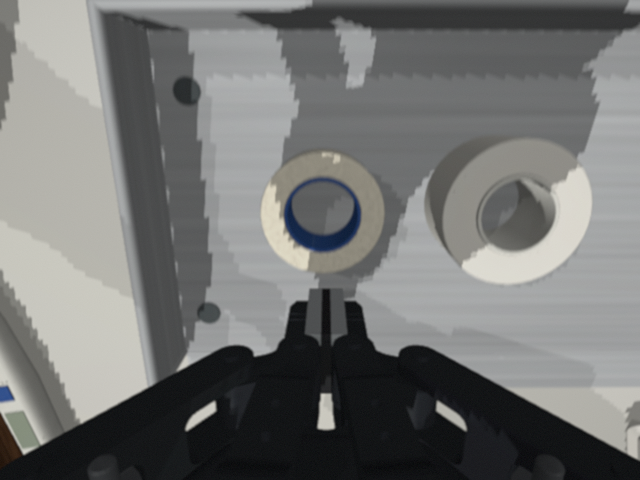

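The small roll (324,212) and large roll (515,212) both lie flat inside the tray. I'll nudge the large roll a little left to make room for the gauze.

Request:
jog_arm(
  steps="1 0 0 -0.2 0 0 0; 1 0.05 0.2 -0.3 0 0 0; 1 0.22 0.5 -0.3 0 0 0; 1 0.22 0.585 -0.3 0 0 0; 1 0.22 0.585 -0.25 0 0 0",
)

```text
time: 13.75
eef_pos: [0.6693, 0.1095, 0.0271]
eef_rot: [0.001, 0.998, 0.065, 0.001]
wrist_force: [-0.4, -0.5, -0.1]
gripper_width: 0.0
gripper_force: 0.0
```

```bash
python3 -c "
from p import *
goto(6,-67,-21)
rolls()"
```

```text
t 13.75 tray xy [  5.6 -70.8] z 27.1 yaw 7.42 tilt [ 0.001 -0.001 -1.   ] F [-0.4 -0.5 -0.1]
rows [ 0.002 -0.02   0.241] rz to tray -0.0015
wrist large 5759 [  6.4 -14. ] 25.4 bb [-17. -38.] [31. 10.]
wrist small 3277 [ 4.7 50.8] 22.5 bb [-16.  29.] [26. 72.]
```

Request:
jog_arm(
  steps="1 0 0 0.12 0 0 0; 1 0 0 0.24 0 0 0; 1 0 -0.04 0.24 0 0 0; 1 0 -0.08 0.24 0 0 0; 1 0 -0.12 0.24 0 0 0",
)

```text
time: 14.42
eef_pos: [0.6659, 0.1387, -0.0198]
eef_rot: [-0.001, 0.998, 0.068, 0.001]
wrist_force: [0.1, 0.2, -0.0]
gripper_width: -0.0001
gripper_force: 0.1
```

```bash
python3 -c "
from p import *
goto(6,-41,-21)
rolls()"
```

```text
t 14.425 tray xy [  6.1 -41.5] z -19.8 yaw 7.79 tilt [ 0.002  0.001 -1.   ] F [ 0.1  0.2 -0. ]
rows [-0.001 -0.002  0.006] rz to tray 0.0005
wrist large 8149 [ 8.1 -2.7] 25.4 bb [ -8. -26.] [33. 21.]
wrist small 877 [ 21.5 -12.2] 18.5 bb [ 13. -27.] [33.  2.]
wrist small 5380 [ 4.3 50.5] 22.8 bb [-16.  29.] [26. 72.]
wrist small 514 [0.4 1.5] 8.4 bb [-5. -5.] [4. 9.]
```

Request:
jog_arm(
  steps="1 0 0.04 0 0 0 0; 1 0 0.06 -0.2 0 0 0; 1 -0.2 0.3 -0.32 0 0 0; 1 -0.5 0.6 -0.32 0 0 0; 1 -0.73 0.8 -0.32 0 0 0",
)

```text
time: 15.1
eef_pos: [0.5578, -0.0262, 0.0439]
eef_rot: [0.001, 0.998, 0.066, 0.001]
wrist_force: [-0.4, -2.0, -0.5]
gripper_width: 0.0001
gripper_force: 0.0
```

Request:
jog_arm(
  steps="1 0 0 0 0 0 0; 1 0 0 0 0 0 0; 1 0 0 0.05 0 0 0; 1 0 0 0.1 0 0 0; 1 0 0 0.1 0 0 0",
)

```text
time: 15.72
eef_pos: [0.5574, -0.0218, 0.0212]
eef_rot: [-0.0, 0.998, 0.068, -0.001]
wrist_force: [-0.3, -0.2, 0.2]
gripper_width: -0.0001
gripper_force: 0.0
```

```bash
cat >> p.py <<'E'
def gauze(src='side',yr=(-200,100)):
    if src=='wrist': im,P,W=wcloud()
    else: im,d,W=cloud(src)
    Z=W*1000; Z[...,:2]=(Z[...,:2]-O)@E2
    m=((Z[...,2]>7)&(Z[...,2]<15.5)&(im.min(-1)>80)&(Z[...,0]>-230)&(Z[...,0]<60)&(Z[...,1]>yr[0])&(Z[...,1]<yr[1])).astype(np.uint8)
    n,l,s,c=cv2.connectedComponentsWithStats(m); i=1+np.argmax(s[1:,4]); r=cv2.minAreaRect(Z[l==i][:,:2].astype(np.float32))
    print(src,'gauze',s[i,4],'c',np.round(r[0],1),'s',np.round(r[1],1),'a',round(r[2],1)); b=cv2.boxPoints(r); print('  corners',b.round().tolist()); return im
E
python3 -c "
from p import *
goto(-140,-198,-28)
gauze();gauze('wrist')"
```

```text
t 15.725 tray xy [-122.9 -186. ] z 21.2 yaw 7.76 tilt [-0.003  0.    -1.   ] F [-0.3 -0.2  0.2]
rows [-0.085  0.06   0.246] rz to tray 0.0004
side gauze 922 c [-136.4 -133.8] s [75.1 51.9] a 12.2
  corners [[-179.0, -116.0], [-168.0, -167.0], [-94.0, -151.0], [-105.0, -100.0]]
wrist gauze 13018 c [-134.1 -130.8] s [83.  59.2] a 14.5
  corners [[-182.0, -113.0], [-167.0, -170.0], [-86.0, -149.0], [-101.0, -92.0]]
```

Request:
jog_arm(
  steps="1 -0.07 0.04 0 0 0 0; 1 -0.07 0.04 0.1 0 0 0; 1 -0.07 0.04 0.2 0 0 0; 1 -0.07 0.04 0.24 0 0 0; 1 -0.07 0.04 0.24 0 0 0",
)

```text
time: 16.45
eef_pos: [0.5448, -0.0329, -0.0253]
eef_rot: [0.0, 0.998, 0.067, -0.0]
wrist_force: [0.6, 0.8, 0.4]
gripper_width: -0.0001
gripper_force: 0.0
```

```bash
python3 -c "
from p import *
goto(-137,-115,-28)
tip()"
```

```text
t 16.45 tray xy [-136.9 -195.3] z -25.3 yaw 7.65 tilt [-0.001 -0.    -1.   ] F [0.6 0.8 0.4]
rows [-0.001 -0.402  0.013] rz to tray -0.0003
wrist tip tool z [-25.  -24.6 -24.7 -24.9 -25.1]
side: n 1025 zmin pct [ 7.4 10.4 14.8] xy [-151. -217.] [-127. -173.]
```

Request:
jog_arm(
  steps="1 0 -0.05 0.015 0 0 0; 1 0 -0.09 0.015 0 0 0; 1 0 -0.13 0.015 0 0 0; 1 0 -0.17 0.015 0 0 0; 1 0 -0.21 0.015 0 0 0",
)

```text
time: 17.18
eef_pos: [0.5397, 0.0098, -0.0281]
eef_rot: [-0.0, 0.998, 0.067, 0.0]
wrist_force: [-0.1, -0.7, 0.1]
gripper_width: 0.0001
gripper_force: 0.1
```

```bash
python3 -c "
from p import *
goto(-137,-115,-28)
gauze();gauze('wrist')"
```

```text
t 17.175 tray xy [-136.2 -152.3] z -28.1 yaw 7.7 tilt [ 0.  0. -1.] F [-0.1 -0.7  0.1]
rows [-0.004 -0.186 -0.001] rz to tray -0.0
side gauze 606 c [-146.3 -103.6] s [82.6 52.8] a 54.7
  corners [[-192.0, -122.0], [-149.0, -153.0], [-101.0, -85.0], [-144.0, -55.0]]
wrist gauze 19699 c [-125.3 -107.1] s [72. 60.] a 8.3
  corners [[-165.0, -83.0], [-157.0, -142.0], [-85.0, -132.0], [-94.0, -72.0]]
```

Request:
jog_arm(
  steps="1 0 -0.04 0 0 0 0; 1 0 -0.08 0 0 0 0; 1 0 -0.12 0 0 0 0; 1 0 -0.16 0 0 0 0; 1 0 -0.19 0 0 0 0",
)

```text
time: 17.9
eef_pos: [0.5346, 0.0477, -0.0282]
eef_rot: [-0.0, 0.998, 0.067, 0.0]
wrist_force: [0.0, -0.2, -0.1]
gripper_width: 0.0002
gripper_force: 0.1
```

```bash
python3 -c "
from p import *
goto(-137,-115,-28)
gauze('wrist')"
```

```text
t 17.9 tray xy [-136.2 -114.1] z -28.2 yaw 7.72 tilt [ 0.  0. -1.] F [ 0.  -0.2 -0.1]
rows [-0.004  0.005 -0.001] rz to tray 0.0001
wrist gauze 21958 c [-125.1  -72.6] s [59.2 82. ] a 88.3
  corners [[-167.0, -101.0], [-85.0, -103.0], [-83.0, -44.0], [-165.0, -42.0]]
```

Request:
jog_arm(
  steps="1 0 0.06 0 0 0 0; 1 0 0.06 -0.2 0 0 0; 1 -0.25 -0.05 -0.2 0 0 0; 1 -0.31 -0.21 -0.2 0 0 0; 1 -0.31 -0.21 -0.2 0 0 0",
)

```text
time: 18.58
eef_pos: [0.4664, 0.0814, 0.012]
eef_rot: [-0.0, 0.998, 0.069, -0.0]
wrist_force: [0.4, -0.4, -0.1]
gripper_width: 0.0005
gripper_force: 0.0
```

Request:
jog_arm(
  steps="1 0 0 0 0 0 0; 1 0 0 0.1 0 0 0; 1 0 0 0.19 0 0 0; 1 0 0 0.195 0 0 0; 1 0 0 0.195 0 0 0",
)

```text
time: 19.2
eef_pos: [0.4684, 0.0793, -0.027]
eef_rot: [0.0, 0.998, 0.066, 0.0]
wrist_force: [0.6, 0.6, 0.2]
gripper_width: -0.0
gripper_force: 0.0
```

```bash
python3 -c "
from p import *
goto(-137,-72.5,-28)
gauze('wrist');gauze()"
```

```text
t 19.2 tray xy [-197.6  -73.9] z -27.0 yaw 7.59 tilt [ 0.001 -0.    -1.   ] F [0.6 0.6 0.2]
rows [ 0.303 -0.008  0.005] rz to tray -0.0006
wrist gauze 33150 c [-125.8  -71.1] s [59.  82.6] a 88.0
  corners [[-168.0, -99.0], [-86.0, -102.0], [-83.0, -43.0], [-166.0, -40.0]]
side gauze 756 c [-128.4  -74.8] s [51.3 72.7] a 86.7
  corners [[-166.0, -98.0], [-94.0, -102.0], [-91.0, -51.0], [-163.0, -47.0]]
```

Request:
jog_arm(
  steps="1 0.05 -0.013 0 0 0 0; 1 0.1 -0.013 0 0 0 0; 1 0.15 -0.013 0 0 0 0; 1 0.2 -0.013 0 0 0 0; 1 0.25 -0.013 0 0 0 0",
)

```text
time: 19.92
eef_pos: [0.5175, 0.0895, -0.0272]
eef_rot: [-0.0, 0.998, 0.067, -0.0]
wrist_force: [-0.1, 0.1, 0.4]
gripper_width: -0.0003
gripper_force: 0.1
```

```bash
python3 -c "
from p import *
goto(-100,-72.5,-28)
gauze('wrist')"
```

```text
t 19.925 tray xy [-147.5  -70.4] z -27.2 yaw 7.68 tilt [-0.  0. -1.] F [-0.1  0.1  0.4]
rows [0.238 0.011 0.004] rz to tray -0.0001
wrist gauze 33624 c [-94.  -70.4] s [59.5 82.6] a 90.0
  corners [[-135.0, -100.0], [-53.0, -100.0], [-53.0, -41.0], [-135.0, -41.0]]
```

Straight as a die. I'll keep pushing.

Request:
jog_arm(
  steps="1 0.05 0.002 0 0 0 0; 1 0.1 0.002 0 0 0 0; 1 0.15 0.002 -0.005 0 0 0; 1 0.2 0.002 -0.01 0 0 0; 1 0.25 0.002 -0.01 0 0 0",
)

```text
time: 20.6
eef_pos: [0.5672, 0.0959, -0.0251]
eef_rot: [-0.0, 0.998, 0.067, 0.0]
wrist_force: [0.6, 0.7, 0.3]
gripper_width: 0.0002
gripper_force: 0.1
```

```bash
python3 -c "
from p import *
goto(-45,-72.5,-26)
gauze('wrist')"
```

```text
t 20.6 tray xy [-97.4 -70.7] z -25.1 yaw 7.69 tilt [ 0.  0. -1.] F [0.6 0.7 0.3]
rows [0.262 0.009 0.005] rz to tray -0.0001
wrist gauze 32971 c [-44.4 -70.7] s [83.1 59.5] a 0.0
  corners [[-86.0, -41.0], [-86.0, -100.0], [-3.0, -100.0], [-3.0, -41.0]]
```

Request:
jog_arm(
  steps="1 0.05 0 0 0 0 0; 1 0.1 0 0 0 0 0; 1 0.15 0 0 0 0 0; 1 0.2 0 0 0 0 0; 1 0.225 0 0 0 0 0",
)

```text
time: 21.28
eef_pos: [0.6119, 0.1019, -0.0252]
eef_rot: [-0.0, 0.998, 0.067, 0.0]
wrist_force: [-0.2, 0.6, -0.6]
gripper_width: -0.0002
gripper_force: 0.1
```

Request:
jog_arm(
  steps="1 0 0 0 0 0 0; 1 -0.1 0 0 0 0 0; 1 -0.2 0 -0.2 0 0 0; 1 -0.3 0.2 -0.6 0 0 0; 1 -0.3 0.6 -0.8 0 0 0",
)

```text
time: 21.9
eef_pos: [0.5645, 0.019, 0.1077]
eef_rot: [-0.001, 0.998, 0.07, 0.001]
wrist_force: [0.9, -0.6, -1.1]
gripper_width: 0.0003
gripper_force: 0.0
```

Request:
jog_arm(
  steps="1 0 0.3 0 0 0 0; 1 0 0.6 0 0 0 0; 1 0 0.9 0 0 0 0; 1 0 1 0 0 0 0; 1 0 1 0 0 0 0",
)

```text
time: 22.52
eef_pos: [0.5909, -0.1831, 0.105]
eef_rot: [0.0, 0.998, 0.065, -0.0]
wrist_force: [0.3, 0.4, -0.8]
gripper_width: 0.0001
gripper_force: 0.0
```

```bash
python3 -c "
from p import *
goto(0,0,100)
gauze('side'); gauze('top'); im=rolls('top'); rolls('side')
im,d,W=cloud('top'); comps(W,.006,.2,(.3,.75,-.02,.32)); save('top9',cv2.resize(im[100:370,180:480],None,fx=2,fy=2))"
```

```text
t 22.525 tray xy [-111.4 -350.3] z 105.0 yaw 7.49 tilt [-0.001 -0.    -1.   ] F [ 0.3  0.4 -0.8]
rows [ 0.551 -1.754  0.025] rz to tray -0.0011
side gauze 389 c [ -4.2 -65.4] s [36.8 75.8] a 87.0
  corners [[-43.0, -82.0], [33.0, -86.0], [35.0, -49.0], [-41.0, -45.0]]
top gauze 989 c [ -1.  -70.9] s [59.1 83.4] a 89.9
  corners [[-43.0, -100.0], [41.0, -101.0], [41.0, -41.0], [-43.0, -41.0]]
top large 386 [ 5.6 -0.8] 25.3 bb [-19. -25.] [30. 23.]
top small 252 [ 2.9 50.3] 22.4 bb [-19.  30.] [24. 72.]
side large 286 [ 5.5 -3.9] 26.7 bb [-19. -29.] [30. 20.]
side small 272 [ 4.8 20.8] 50.0 bb [-20. -29.] [24. 68.]
px [226. 116.] n 788 z95 193.5 rect c [746.6 304.1] s [ 3.3 33.1] a 15.3 circ [745.6 303.9] 16.6
px [293. 162.] n 1107 z95 34.1 rect c [656.  181.3] s [135.4 228. ] a 7.8 circ [655.  181.6] 130.9
px [332. 179.] n 1111 z95 15.6 rect c [663.3 108.6] s [83.3 58.9] a 7.5 circ [663.5 108.6] 48.8
px [297. 178.] n 459 z95 29.3 rect c [660.1 178.9] s [49.8 47.7] a 0.8 circ [660.  178.2] 25.2
px [272. 183.] n 316 z95 22.0 rect c [649.7 229.6] s [43.4 42.9] a 46.7 circ [650.5 229.9] 22.6
px [373. 308.] n 220 z95 45.0 rect c [404.2  29.3] s [29.9 30.2] a 46.9 circ [403.7  29.1] 15.9
px [304. 320.] n 219 z95 45.0 rect c [380.3 160.6] s [29.5 29.2] a 45.9 circ [380.3 160.6] 15.6
px [240. 335.] n 51 z95 47.5 rect c [348.5 281.3] s [34.2  9.2] a 2.3 circ [348.3 285.9] 17.1
px [226. 339.] n 163 z95 93.1 rect c [348.2 297. ] s [22.7 22.2] a 1.0 circ [348.4 297.5] 11.9
```

View pics/top9.png

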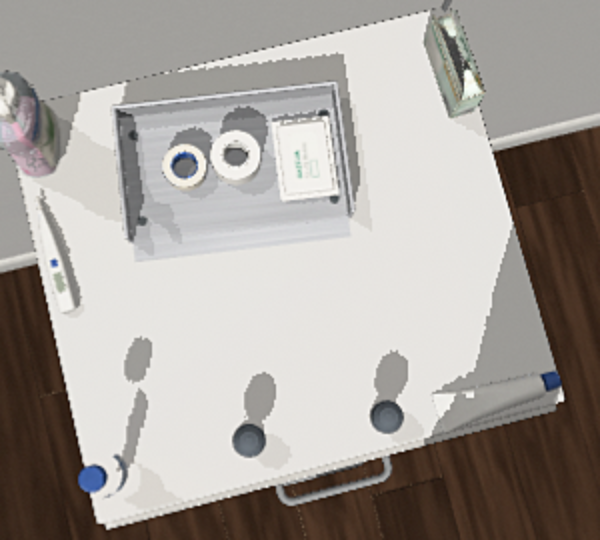

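The small roll (184,165), large roll (236,155) and gauze (305,158) lie flat and wholly inside the tray. The electrodes and bottle are where they started, and the arm is clear.

```bash
python3 -c "
from bench import *
print(job_done())"
```

```text
the job is handed in; nothing more can be done
None
```

The gauze packet and both tape rolls were swept with the closed fingers into the waste tray and lie flat inside it; the electrodes and bottle were not moved, and I handed the job in at about 23 s of the 72 s allowed.

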